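# Clamp a stool rail: swing the bar over and spin the wing nut down

## Task

On the glue-up jig, push the wooden hold-down bar round with a fingertip, over the stool rail, until it rests against the side of the upright stool leg. Then turn the loose wing nut above it clockwise (seen from above) by stroking its wings with the fingertips until it is fully down and will turn no further. Never take the bar or the nut between the fingers, and leave the tin, bottle, screwdriver and offcut where they are.

Things in the scene. Friction and masses are not known exactly. Their poses are not given: they have to be found in the camera images.
- jig: Jig fixed to the bench, white-faced board base 270 x 250 x 18 mm. Origin: bench top (z = 0), on the axis of the upright 12 mm steel stud (top z = 134 mm) that carries bar and nut; z up, x within 0.35 rad of world x. A block 50 x 50 mm under the bar has its top at z = 63 mm. The half circle round the stud away from the leg is free for a hand; the leg side is not.
- leg_foot (a point): Foot of the dark square stool leg (32 x 32 mm), where it stands on the rail, 82 mm from the stud along the jig's +y (the robot's left); its top is at z = 215 mm. The dark stool rail, 32 mm wide, top z = 63 mm, runs under it along the jig's x, 130 mm either way. Two wedge blocks at the rail stay below z = 50 mm. Axes as the jig's.
- hold_bar (a joint): Swing of the light wooden hold-down bar about the stud, in rad; grows clockwise seen from above. 1.5 = resting against the leg (a hard stop); it starts swung away, pointing roughly towards the robot. In the jig's frame the bar points in the direction (angle from +x towards +y) 3.54 - value. It turns stiffly (about 0.12 N m) and stays where it is left.
- bar_end (a point): Middle of the top edge at the hold-down bar's free end, 160 mm from the stud's axis; x points along the bar outward from the stud, z up. The bar is 30 mm wide and 22 mm thick: top at z = 86 mm, underside at z = 64 mm, 1 mm above rail and block; it also reaches 25 mm behind the stud.
- wing_nut (a joint): Turn of the steel wing nut, in rad; grows clockwise seen from above as the nut goes down its thread (6 mm a turn). 11 = fully down (a hard stop); it starts 5.6 to 10.7 rad short of that. It turns lightly (about 0.06 N m), stays where it is left, and does not drag the bar round.
- nut_mid (a point): Centre of the wing nut, on the stud's axis, half-way up its wings; x runs along the two wings, z up. Wings 110 mm tip to tip, 12 mm thick, 24 mm high near the hub and 30 mm towards the tips (15 mm above and below this point); hub 34 mm across. Fully down, this point is at z = 107 mm; 1 mm higher for each 1.05 rad short of that.
- tack_tin: Closed round metal tin, 52 mm across, 32 mm high, on the jig's base on the side away from the rail. Origin: centre of its underside. Leave alone.
- glue_bottle: White glue bottle, 60 mm across, 150 mm high, on the bench to the left of the jig. Origin: centre of its underside. Leave alone.
- screwdriver: Screwdriver lying on the bench to the right of the jig. Leave alone.
- offcut: Dark wooden offcut 130 x 40 x 18 mm on the bench to the left, nearer the robot than the bottle. Origin: centre of its underside. Leave alone.

How it is judged (in metres and radians):
On the way, in this order (a step that is already met when the one before it is completed fails the run):
1. the hold-down bar rests against the stool leg (within 0.08 rad of its stop) (value of joint hold_bar above 1.42 rad), for 0.2 s.
2. after that, the wing nut is wound fully down (within 0.25 rad of its stop) (value of joint wing_nut above 10.75 rad), for 0.2 s.
At the end, for the whole second after the job is handed in: The bar is within 0.08 rad of its stop against the leg, the wing nut is within 0.25 rad of its fully-down stop and still, and tin, bottle, screwdriver and offcut are within 30 mm of where they started (value of joint hold_bar above 1.42 rad and value of joint wing_nut above 10.75 rad and velocity of joint wing_nut between -0.1 and 0.1 rad/s and distance of each of tack_tin, glue_bottle, screwdriver, offcut from where it was at the start of the episode below 0.03 m); the robot touches nothing.
It fails at once if the wing nut is taken between the fingers (contact force between the fingers and wing_nut above 1 N and x of the grasp point in the frame of nut_mid between -0.06 and 0.06 m and y of the grasp point in the frame of nut_mid between -0.008 and 0.008 m and z of the grasp point in the frame of nut_mid below 0.026 m).
It fails at once if the hold-down bar is taken between the fingers (contact force between the fingers and hold_bar above 1 N and x of the grasp point in the frame of bar_end between -0.19 and 0.01 m and y of the grasp point in the frame of bar_end between -0.013 and 0.013 m and z of the grasp point in the frame of bar_end below 0.012 m).
It fails at once if the tin, bottle, screwdriver or offcut is moved by more than 30 mm or lifted (distance of any of tack_tin, glue_bottle, screwdriver, offcut from where it was at the start of the episode above 0.03 m).
It also fails if it takes over 62 s, if anything falls off the work surface, if the arm or the gripper's body presses on something with over 40 N, if the wrist force passes 120 N, or if a joint passes its speed limit or range.

## Robot

A 6-joint arm with a two-finger parallel gripper is mounted at the origin on the work surface. World frame = base frame: x ahead of the robot, y to its left, z up, the work surface at z = 0. Lengths are in mm, angles in rad, forces in N, time in s.
With the tool pointing down it reaches from about 350 to 850 mm from the base axis. Payload 8.1 kg.
Tool frame: the origin (TCP) lies midway between the tips of the shut fingers; the grasp point (between the pads) lies 19 mm behind it; z points along the fingers, y is the direction in which the jaws open and shut (so a half turn about z gives the same grasp; the last joint's range is limited). The gripper opens to 85 mm and grips with 20 to 120 N. Pads are 22 mm wide; open, the fingers measure 114 mm over their backs; the gripper's body (76 mm by 85 mm) begins 54 mm behind the grasp point. The pads swing forward as they close: fully open they stand 13 mm farther back than shut.
Start: joints at [1.147, 0.13, 1.488, -0, 1.523, -0.085], TCP at [199.392, 565.905, 231.292] pointing down, gripper open.
Joint ranges: [-2.96, 2.96], [-0.89, 2.26], [0.02, 2.5], [-1.34, 4.48], [0, 2.73], [-2.66, 2.66]. Speed limits (rad/s): [2.39, 2.39, 2.79, 3.14, 3.14, 3.14].

## Interface

Orientations are given as a unit quaternion [w, x, y, z].
In Python, from workcell import env gives the robot as it stands.
- The arm moves only by the tool drive_tool, never from a script. Its argument "deltas" is a list of rows, each an object of numbers: "x", "y", "z": the shift along the tool's x, y, z in m; "spin": the turn about the tool's z in rad; "gripper": the closure in counts, from 0 (fully open) to 255 (shut). In form: [{"x": .., "y": .., "z": .., "spin": .., "gripper": ..}, ...]. A call has 1 to 20 rows; each row is the pose to reach, as a shift and turn from the pose commanded when the call began, along the tool's axes at that moment; what a row does not reach only later rows make up. A row lasts 1/10 s, in which the tool goes at most 50 mm and 8.59 degrees, less where a joint would pass 70% of its speed; a pose out of reach is approached as far as the arm can. A call with a gripper value outside its range is refused whole. The fingers move at their own pace and stop on an object; "force" is the grip in N (left out, the last holds). Time passes only in rows, so rows that repeat a pose let the fingers close. It gives the time, the measured TCP pose, the force and the opening at its end, in the units of the state.
- env.get_state(): the state, without advancing time (a new reading comes with each control period).
- env.capture(name): name is "scene" or "top" or "wrist"; returns a dict with "frame" (480x640x3 uint8, red, green, blue), "z_map" (480x640 float32, mm along the optical axis (not along the pixel's ray), 0 where there is no reading), "camera_matrix" (3x3 intrinsics, pixels), "R" (3x3) and "t" (3): a world point X has camera coordinates R X + t. Camera axes: x right, y down, z forward; pixel columns grow to the right and rows downward; lengths in mm; the calibration is good to about 2 mm. A picture is of the moment at which its call begins.
- env.sign_off(): hands the job in, once; it reports no verdict.
The state is a dict: "t": time; "q": joint angles; "joint_vel": joint speeds; "effort": joint torques, N m; "position": TCP position; "tool_rot": TCP orientation; "contact_force": force on the tool from outside, world axes, zero at the start; "wrist_torque": the same for the moment, N m; "gripper_width": finger opening in mm.
Only numpy, scipy, OpenCV 4.12 (cv2) and the standard library are available. Lean on these libraries where they do the work, as an engineer would, in place of code of your own. Each camera call takes 0.05 s, during which the arm holds its last target. There are 200 camera calls.

## Working session

There is one attempt and no reset: what is moved stays moved. The work goes in short steps, Python scripts to look and compute and a tool call to move; the robot and the scene stay as the last step left them, time stands still between calls to the robot, and variables do not carry over. Pictures are saved under pics/ and viewed, about 8 in all and at most 12, crops included, and the job is handed in when it is done.

Besides the shell and the picture viewer there is one more tool, called as name(argument=value, ...), one argument or row to a line, values as JSON. drive_tool: Moves the arm, as the interface text tells. Its arguments: {"type":"object","properties":{"deltas":{"type":"array","items":{"type":"object","properties":{"x":{"type":"number"},"y":{"type":"number"},"z":{"type":"number"},"spin":{"type":"number"},"gripper":{"type":"number"}}}},"force":{"type":"number"}},"required":["deltas"]}

```bash
mkdir -p pics; cat > h.py <<'E'
import numpy as np, cv2
from workcell import env
def cap(n):
    c=env.capture(n); c['C']=-c['R'].T@c['t']; return c
def pts(c):
    z=c['z_map']; v,u=np.mgrid[:480,:640]; K=c['camera_matrix']
    P=np.stack([(u-K[0,2])/K[0,0]*z,(v-K[1,2])/K[1,1]*z,z],-1)
    return (P-c['t'])@c['R']
def proj(c,X):
    p=c['R']@np.array(X,float)+c['t']; p=c['camera_matrix']@p; return p[:2]/p[2]
def ray(c,u,v,zh):
    d=c['R'].T@np.linalg.inv(c['camera_matrix'])@[u,v,1.]; return c['C']+d*(zh-c['C'][2])/d[2]
def save(c,n): cv2.imwrite('pics/'+n+'.png',c['frame'][...,::-1])
E
python3 - <<'E'
from h import *
print(env.get_state())
a=cap('top');b=cap('scene')
save(a,'top0');save(b,'sc0')
for c in(a,b):print(c['C'],c['camera_matrix'][0,0])
E
```

```text
{'t': 0.0, 'q': array([ 1.14660867e+00,  1.31165214e-01,  1.48931332e+00, -1.46970453e-05,
        1.52296837e+00, -8.53835357e-02]), 'joint_vel': array([ 0.00056437, -0.00041885,  0.00016778, -0.00095072,  0.00097473,
       -0.00082957]), 'effort': array([ 3.76966535e-03, -5.69405401e+01, -5.00561321e+01,  1.18835578e-04,
        1.46433769e-02, -1.99956480e-05]), 'position': array([199.16150719, 565.39388566, 230.22330684]), 'tool_rot': array([-2.26567707e-04,  1.68592576e-01,  9.85685388e-01, -8.99044396e-04]), 'contact_force': array([-0.57249989,  0.91163051,  0.40791455]), 'wrist_torque': array([0.06750183, 0.04453413, 0.00227288]), 'gripper_width': 85.46474794097307}
[ 454.90740064  -15.95469273 1267.99971169] 490.3281663066877
[969.38172495 789.1299956  829.62060374] 463.7446503203953
```

View pics/top0.png

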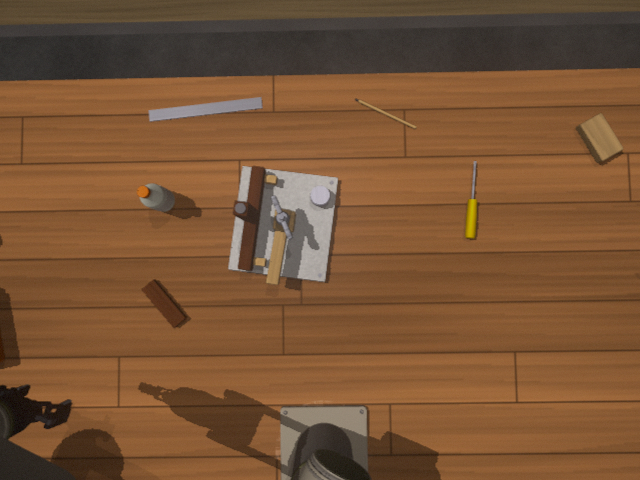

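View pics/sc0.png

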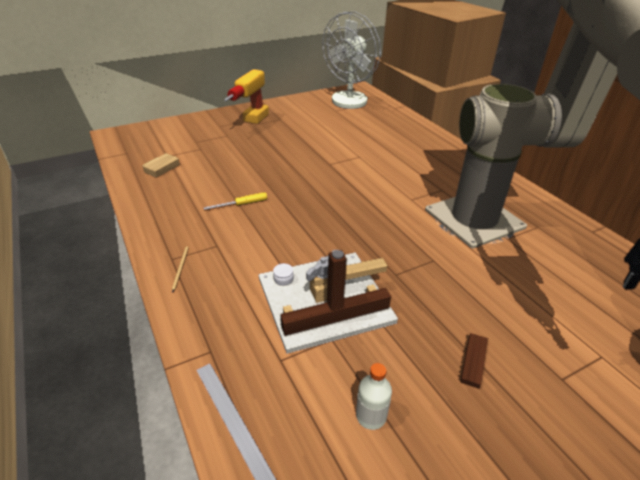

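The top view shows the jig centred near (285,222), with the stud and nut at about (282,217), wing tips near (274,198) and (290,237), the bar end at (273,283), the leg top at (240,208), and the tin at (320,196). The scene view agrees. Next I measure these with the depth map.

```bash
python3 - <<'E'
from h import *
c=cap('top');P=pts(c);print('R',c['R'].round(2).tolist())
m=np.zeros((480,640),bool);m[160:300,225:345]=1
Z=P[...,2]
def rep(n,k):
    q=P[k]; print(n,len(q),q.mean(0).round(1),cv2.minAreaRect(q[:,:2].astype(np.float32)))
hsv=cv2.cvtColor(c['frame'],cv2.COLOR_RGB2HSV)
rep('leg',m&(Z>205))
rail=m&(Z>55)&(Z<70)&(hsv[...,2]<95)&(np.mgrid[:480,:640][1]<266); rep('rail',rail)
bar=m&(Z>79)&(Z<91)&(hsv[...,1]>70); rep('bar',bar)
nut=m&(Z>96)&(Z<150)&(np.mgrid[:480,:640][1]>262); rep('nut',nut); print(np.percentile(Z[nut],[5,25,50,75,95]))
base=m&(Z>10)&(Z<25); rep('base',base)
tin=m&(Z>44)&(Z<56)&(np.mgrid[:480,:640][1]>305); rep('tin',tin)
cv2.imwrite('pics/crop0.png',cv2.resize(c['frame'][160:300,225:345,::-1],None,fx=5,fy=5,interpolation=2)[:600])
for p in np.argwhere(nut)[::12]: print(p[::-1],P[tuple(p)].round(0),end=';')
E
```

```text
R [[-0.01, -1.0, -0.01], [-1.0, 0.02, -0.06], [0.06, 0.01, -1.0]]
leg 273 [558.3 125.3 455.8] ((535.2642822265625, 79.00737762451172), (245.88182067871094, 37.97690200805664), 58.54214096069336)
rail 1050 [574.6 168.5  62.8] ((583.6281127929688, 168.65298461914062), (32.615013122558594, 256.6290283203125), 81.82829284667969)
bar 714 [494.8 104.3  85.7] ((518.0452880859375, 137.98114013671875), (108.61840057373047, 182.0247344970703), 79.51648712158203)
nut 334 [577.4  86.1 123.7] ((577.9688720703125, 87.03411865234375), (108.43215942382812, 31.793357849121094), 32.79764938354492)
[107.51757966 121.41389034 125.21877517 127.60867195 131.78794959]
base 6748 [570.9  73.7  18.1] ((574.6598510742188, 93.06727600097656), (250.53936767578125, 270.2878112792969), 81.87283325195312)
tin 281 [640.6  -3.   49.9] ((640.7542724609375, -4.071819305419922), (46.21414566040039, 46.615318298339844), 44.56763458251953)
[274 195] [630. 105. 124.];[276 197] [625. 100. 126.];[277 199] [620.  97. 129.];[273 202] [613. 107. 130.];[274 204] [608. 105. 126.];[276 206] [603. 100. 127.];[277 208] [599.  98. 128.];[278 210] [594.  96. 124.];[284 211] [594.  83. 108.];[279 213] [588.  94. 121.];[280 214] [585.  91. 121.];[280 215] [581.  90. 133.];[279 216] [579.  93. 133.];[277 217] [578.  99. 120.];[289 217] [579.  71. 109.];[287 218] [575.  75. 122.];[285 219] [573.  80. 118.];[283 220] [571.  84. 121.];[282 221] [569.  87. 120.];[283 222] [566.  84. 127.];[285 223] [563.  79. 127.];[284 225] [559.  82. 127.];[285 227] [554.  79. 129.];[286 229] [549.  77. 126.];[287 231] [544.  74. 131.];[288 233] [539.  72. 130.];[289 235] [535.  70. 129.];[290 237] [530.  68. 124.];
```

View pics/crop0.png

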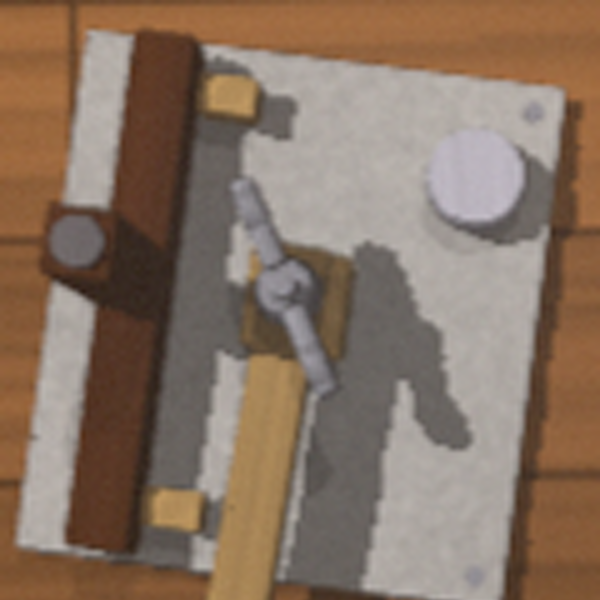

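The crop shows the nut hub at (288,285), its wing tips at (240,183) and (328,388), the leg top at (78,240), and the bar running from (275,360) to (243,600). Now I fix the jig frame.

```bash
cat >> h.py <<'E'
E
python3 - <<'E'
from h import *
c=cap('top');P=pts(c)
hsv=cv2.cvtColor(c['frame'],cv2.COLOR_RGB2HSV);v,u=np.mgrid[:480,:640];Z=P[...,2]
print('tips',ray(c,273,196.6,126),ray(c,290.6,237.6,126),'stud',ray(c,282.6,217,134))
leg=ray(c,240.6,208,215);print('leg',leg)
bar=(v>238)&(v<290)&(u>262)&(u<290)&(Z>79)&(Z<91);q=P[bar]
# bar line: exact plane points by ray
uv=np.argwhere(bar);q=np.array([ray(c,b,a,86) for a,b in uv])
r=cv2.minAreaRect(q[:,:2].astype(np.float32));print(len(q),r,cv2.boxPoints(r).round(0).tolist())
k=(v>160)&(v<290)&(u>225)&(u<345)&(Z>10)&(Z<25)
q=np.array([ray(c,b,a,18) for a,b in np.argwhere(k)]);print('base',cv2.minAreaRect(q[:,:2].astype(np.float32)))
k=(v>160)&(v<290)&(u>225)&(u<266)&(Z>55)&(Z<70)&(hsv[...,2]<95)
q=np.array([ray(c,b,a,63) for a,b in np.argwhere(k)]);r=cv2.minAreaRect(q[:,:2].astype(np.float32));print('rail',r)
for n,s in(('bottle',(150,195)),('offcut',(165,303))): print(n,P[s[1],s[0]])
E
```

```text
tips [625.94423284 106.92821003 126.        ] [528.78060504  66.62607104 126.        ] stud [576.5685242   84.13465556 134.        ]
leg [588.93892128 167.79891754 215.        ]
555 ((475.9599609375, 105.67842102050781), (30.176403045654297, 110.74457550048828), 79.93391418457031) [[419.0, 101.0], [528.0, 81.0], [533.0, 111.0], [424.0, 130.0]]
base ((574.291748046875, 92.61448669433594), (249.53900146484375, 269.6022644042969), 81.8699951171875)
rail ((583.571533203125, 168.16259765625), (32.628868103027344, 256.4327392578125), 81.70875549316406)
bottle [634.11725946 396.0130968  129.33771686]
offcut [374.17769963 395.76191166  18.77808919]
```

drive_tool(
  deltas=[
    {"z": -0.03,"spin": -0.1,"gripper": 255},
    {"z": -0.04,"spin": -0.196,"gripper": 255},
    {"z": -0.04,"spin": -0.196,"gripper": 255},
    {"z": -0.04,"spin": -0.196,"gripper": 255},
    {"z": -0.04,"spin": -0.196,"gripper": 255},
    {"z": -0.04,"spin": -0.196,"gripper": 255},
    {"z": -0.04,"spin": -0.196,"gripper": 255},
    {"z": -0.04,"spin": -0.196,"gripper": 255},
  ],
  force=60,
)

```text
schema error: expected keys x, y, z, spin, gripper
```

drive_tool(
  deltas=[
    {"x": 0,"y": 0,"z": -0.03,"spin": -0.1,"gripper": 255},
    {"x": 0,"y": 0,"z": -0.04,"spin": -0.197,"gripper": 255},
    {"x": 0,"y": 0,"z": -0.04,"spin": -0.197,"gripper": 255},
    {"x": 0,"y": 0,"z": -0.04,"spin": -0.197,"gripper": 255},
    {"x": 0,"y": 0,"z": -0.04,"spin": -0.197,"gripper": 255},
    {"x": 0,"y": 0,"z": -0.04,"spin": -0.197,"gripper": 255},
  ],
  force=60,
)

```text
t: 0.8
position: [199.2, 565.3, 269.9]
tool_rot: [-0.0, 0.072, 0.997, -0.001]
contact_force: [-0.3, -0.8, 0.7]
gripper_width: 0.2
```

drive_tool(
  deltas=[
    {"x": -0.025,"y": -0.038,"z": 0,"spin": 0,"gripper": 255},
    {"x": -0.05,"y": -0.076,"z": 0,"spin": 0,"gripper": 255},
    {"x": -0.075,"y": -0.114,"z": 0,"spin": 0,"gripper": 255},
    {"x": -0.1,"y": -0.152,"z": 0,"spin": 0,"gripper": 255},
    {"x": -0.125,"y": -0.19,"z": 0,"spin": 0,"gripper": 255},
    {"x": -0.15,"y": -0.228,"z": 0,"spin": 0,"gripper": 255},
    {"x": -0.175,"y": -0.266,"z": 0,"spin": 0,"gripper": 255},
    {"x": -0.2,"y": -0.304,"z": 0,"spin": 0,"gripper": 255},
    {"x": -0.225,"y": -0.342,"z": 0,"spin": 0,"gripper": 255},
    {"x": -0.25,"y": -0.38,"z": 0,"spin": 0,"gripper": 255},
    {"x": -0.275,"y": -0.418,"z": 0,"spin": 0,"gripper": 255},
    {"x": -0.301,"y": -0.454,"z": 0,"spin": 0,"gripper": 255},
    {"x": -0.301,"y": -0.454,"z": 0,"spin": 0,"gripper": 255},
    {"x": -0.301,"y": -0.454,"z": 0,"spin": 0,"gripper": 255},
    {"x": -0.301,"y": -0.454,"z": 0,"spin": 0,"gripper": 255},
  ],
)

```text
t: 2.3
position: [432.7, 74.6, 270.9]
tool_rot: [-0.0, 0.071, 0.997, 0.0]
contact_force: [-0.3, 0.6, -0.2]
gripper_width: 0.2
```

drive_tool(
  deltas=[
    {"x": 0,"y": -0.001,"z": 0.04,"spin": 0,"gripper": 255},
    {"x": 0,"y": -0.002,"z": 0.08,"spin": 0,"gripper": 255},
    {"x": 0,"y": -0.002,"z": 0.12,"spin": 0,"gripper": 255},
    {"x": 0,"y": -0.002,"z": 0.15,"spin": 0,"gripper": 255},
    {"x": 0,"y": -0.002,"z": 0.175,"spin": 0,"gripper": 255},
    {"x": 0,"y": -0.002,"z": 0.195,"spin": 0,"gripper": 255},
    {"x": 0,"y": -0.002,"z": 0.196,"spin": 0,"gripper": 255},
    {"x": 0,"y": -0.002,"z": 0.196,"spin": 0,"gripper": 255},
  ],
)

```text
t: 3.1
position: [432.4, 73.0, 75.4]
tool_rot: [-0.0, 0.07, 0.998, 0.0]
contact_force: [0.1, -0.1, -0.4]
gripper_width: 0.1
```

```bash
python3 - <<'E'
from h import *
s=env.get_state();p=s['position'];print(p,s['contact_force'])
d=p[:2]-[577,86.5];J=np.array([[.9898,-.1425],[.1425,.9898]]);j=J@d;print('jig',j)
# finger centre path: bar angle th, radius 140, side offset o
o0=[];
for th in np.linspace(3.106,2.04,14):
    f=140*np.array([np.cos(th),np.sin(th)])+28*np.array([-np.sin(th),np.cos(th)])
    e=(f-j)/1000; print(round(th,2),'x %.3f y %.3f'%(-e[0],e[1]))
E
```

```text
[432.4223322   72.97389682  75.44111963] [ 0.05261513 -0.07189039 -0.38087093]
jig [-141.17550589  -33.99045459]
3.11 x -0.000 y 0.011
3.02 x 0.001 y 0.023
2.94 x 0.002 y 0.034
2.86 x 0.001 y 0.046
2.78 x -0.000 y 0.058
2.7 x -0.003 y 0.069
2.61 x -0.006 y 0.080
2.53 x -0.010 y 0.091
2.45 x -0.015 y 0.102
2.37 x -0.021 y 0.112
2.29 x -0.028 y 0.121
2.2 x -0.036 y 0.130
2.12 x -0.044 y 0.139
2.04 x -0.053 y 0.146
```

drive_tool(
  deltas=[
    {"x": 0,"y": 0.006,"z": 0.001,"spin": 0,"gripper": 255},
    {"x": 0,"y": 0.011,"z": 0.001,"spin": 0,"gripper": 255},
    {"x": 0.001,"y": 0.023,"z": 0.001,"spin": 0,"gripper": 255},
    {"x": 0.002,"y": 0.034,"z": 0.001,"spin": 0,"gripper": 255},
    {"x": 0.001,"y": 0.046,"z": 0.001,"spin": 0,"gripper": 255},
    {"x": 0,"y": 0.058,"z": 0.001,"spin": 0,"gripper": 255},
    {"x": -0.003,"y": 0.069,"z": 0.001,"spin": 0,"gripper": 255},
    {"x": -0.006,"y": 0.08,"z": 0.001,"spin": 0,"gripper": 255},
    {"x": -0.01,"y": 0.091,"z": 0.001,"spin": 0,"gripper": 255},
    {"x": -0.015,"y": 0.102,"z": 0.001,"spin": 0,"gripper": 255},
    {"x": -0.021,"y": 0.112,"z": 0.001,"spin": 0,"gripper": 255},
    {"x": -0.028,"y": 0.121,"z": 0.001,"spin": 0,"gripper": 255},
    {"x": -0.028,"y": 0.121,"z": 0.001,"spin": 0,"gripper": 255},
    {"x": -0.028,"y": 0.121,"z": 0.001,"spin": 0,"gripper": 255},
  ],
)

```text
t: 4.5
position: [477.9, 187.9, 74.2]
tool_rot: [-0.0, 0.071, 0.997, -0.0]
contact_force: [-1.4, 0.5, -0.5]
gripper_width: 0.2
```

```bash
python3 - <<'E'
from h import *
c=cap('top');cv2.imwrite('pics/crop1.png',cv2.resize(c['frame'][160:300,215:345,::-1],None,fx=4,fy=4))
print(env.get_state()['contact_force'])
E
```

```text
[ 0.15697206 -0.51612441  0.24531501]
```

View pics/crop1.png

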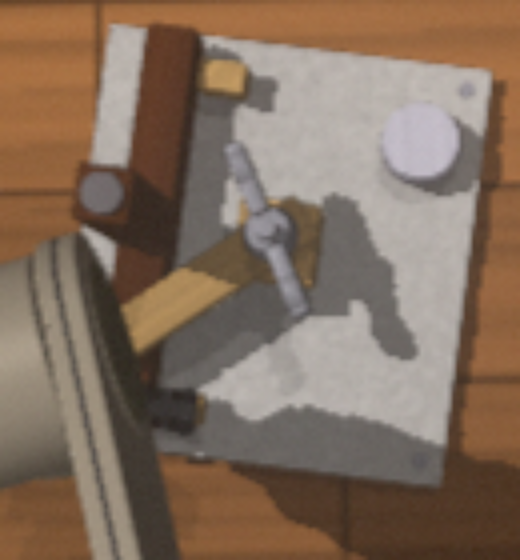

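The bar has swung with the finger and now points at roughly 2.3 rad (jig frame), aimed below the leg. I'll keep pushing in small steps.

drive_tool(
  deltas=[
    {"x": -0.004,"y": 0.005,"z": 0,"spin": 0,"gripper": 255},
    {"x": -0.008,"y": 0.009,"z": 0,"spin": 0,"gripper": 255},
    {"x": -0.012,"y": 0.014,"z": 0,"spin": 0,"gripper": 255},
    {"x": -0.015,"y": 0.017,"z": 0,"spin": 0,"gripper": 255},
    {"x": -0.017,"y": 0.019,"z": 0,"spin": 0,"gripper": 255},
    {"x": -0.017,"y": 0.019,"z": 0,"spin": 0,"gripper": 255},
  ],
)

```text
t: 5.15
position: [497.6, 204.5, 74.3]
tool_rot: [0.0, 0.071, 0.997, 0.0]
contact_force: [0.6, -0.1, 0.3]
gripper_width: -0.0
```

drive_tool(
  deltas=[
    {"x": -0.002,"y": 0.002,"z": 0,"spin": 0,"gripper": 255},
    {"x": -0.004,"y": 0.003,"z": 0,"spin": 0,"gripper": 255},
    {"x": -0.006,"y": 0.004,"z": 0,"spin": 0,"gripper": 255},
    {"x": -0.006,"y": 0.004,"z": 0,"spin": 0,"gripper": 255},
  ],
)

```text
t: 5.55
position: [504.0, 207.4, 74.3]
tool_rot: [0.0, 0.071, 0.997, 0.0]
contact_force: [-0.9, 0.2, -0.5]
gripper_width: -0.2
```

drive_tool(
  deltas=[
    {"x": -0.002,"y": 0.001,"z": 0,"spin": 0,"gripper": 255},
    {"x": -0.004,"y": 0.002,"z": 0,"spin": 0,"gripper": 255},
    {"x": -0.005,"y": 0.003,"z": 0,"spin": 0,"gripper": 255},
    {"x": -0.005,"y": 0.003,"z": 0,"spin": 0,"gripper": 255},
  ],
)

```text
t: 5.95
position: [508.0, 209.0, 74.0]
tool_rot: [-0.001, 0.071, 0.997, -0.001]
contact_force: [-6.9, -1.6, 4.5]
gripper_width: -0.2
```

```bash
python3 - <<'E'
from h import *
c=cap('top');cv2.imwrite('pics/crop2.png',cv2.resize(c['frame'][160:300,215:345,::-1],None,fx=4,fy=4))
P=pts(c);Z=P[...,2];v,u=np.mgrid[:480,:640]
k=(v>160)&(v<290)&(u>225)&(u<300)&(Z>80)&(Z<91)
q=np.array([ray(c,b,a,86) for a,b in np.argwhere(k)]);r=cv2.minAreaRect(q[:,:2].astype(np.float32));print(len(q),r)
print(env.get_state()['contact_force'])
E
```

```text
574 ((576.7750854492188, 134.80322265625), (58.3015022277832, 141.5339813232422), 18.816064834594727)
[-7.88123542 -3.2748422   4.45149276]
```

View pics/crop2.png

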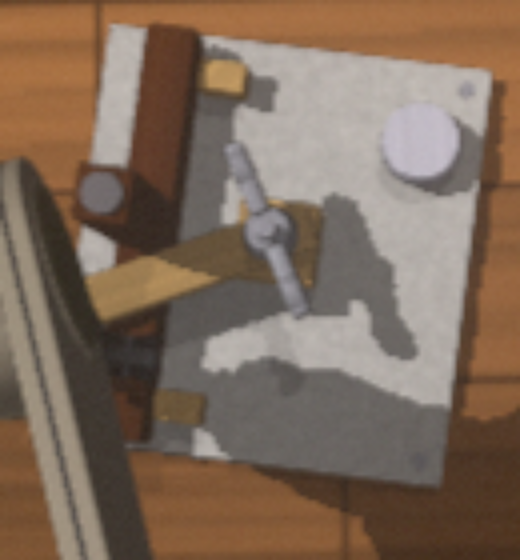

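The bar's edge now reaches the leg in the image, near (120,265), and the force rose to about 8 N, so it is at the stop. I'll press slightly harder, then back off, lift and check it unobstructed.

drive_tool(
  deltas=[
    {"x": -0.003,"y": 0.002,"z": 0,"spin": 0,"gripper": 255},
    {"x": -0.003,"y": 0.002,"z": 0,"spin": 0,"gripper": 255},
    {"x": -0.003,"y": 0.002,"z": 0,"spin": 0,"gripper": 255},
  ],
)

```text
t: 6.3
position: [508.6, 209.4, 73.6]
tool_rot: [-0.004, 0.071, 0.997, -0.002]
contact_force: [-20.9, -9.4, 15.5]
gripper_width: -0.1
```

drive_tool(
  deltas=[
    {"x": 0.01,"y": -0.005,"z": 0,"spin": 0,"gripper": 255},
    {"x": 0.025,"y": -0.013,"z": 0,"spin": 0,"gripper": 255},
    {"x": 0.04,"y": -0.02,"z": -0.03,"spin": 0,"gripper": 255},
    {"x": 0.05,"y": -0.05,"z": -0.07,"spin": 0,"gripper": 255},
    {"x": 0.06,"y": -0.09,"z": -0.11,"spin": 0,"gripper": 255},
    {"x": 0.07,"y": -0.13,"z": -0.13,"spin": 0,"gripper": 255},
    {"x": 0.08,"y": -0.17,"z": -0.13,"spin": 0,"gripper": 255},
    {"x": 0.09,"y": -0.21,"z": -0.13,"spin": 0,"gripper": 255},
    {"x": 0.09,"y": -0.21,"z": -0.13,"spin": 0,"gripper": 255},
    {"x": 0.09,"y": -0.21,"z": -0.13,"spin": 0,"gripper": 255},
  ],
)

```text
t: 7.3
position: [394.0, 15.1, 204.8]
tool_rot: [0.001, 0.072, 0.997, 0.0]
contact_force: [0.6, 0.7, 0.7]
gripper_width: 0.0
```

```bash
python3 - <<'E'
from h import *
c=cap('top');cv2.imwrite('pics/crop3.png',cv2.resize(c['frame'][160:300,205:345,::-1],None,fx=4,fy=4))
hsv=cv2.cvtColor(c['frame'],cv2.COLOR_RGB2HSV)
P=pts(c);Z=P[...,2];v,u=np.mgrid[:480,:640]
k=(v>200)&(v<290)&(u>225)&(u<266)&(Z>78)&(Z<92)&(hsv[...,1]>60)
q=np.array([ray(c,b,a,86)[:2] for a,b in np.argwhere(k)],np.float32);r=cv2.minAreaRect(q);b=cv2.boxPoints(r);print(len(q),r,b)
f=cv2.fitLine(q,2,0,.01,.01).ravel();a=np.arctan2(f[1],f[0]);print('line',f,'hold',3.54-(a%np.pi)-.1425)
m=r[0]-np.array([577,86.5]);print('via stud',3.54-.1425-np.arctan2(m[1],m[0]))
k=(v>180)&(v<250)&(u>262)&(u<305)&(Z>100)&(Z<140)
q=np.array([ray(c,b,a,126)[:2] for a,b in np.argwhere(k)],np.float32);print('nut',cv2.minAreaRect(q))
E
```

```text
542 ((546.7343139648438, 178.646728515625), (54.9925537109375, 112.98098754882812), 36.84593963623047) [[490.85504 207.36473]
 [558.6058  116.95159]
 [602.6136  149.92873]
 [534.86285 240.34186]]
line [ 3.8289511e-01 -9.2379183e-01  5.4786743e+02  1.7815822e+02] hold 1.4337753
via stud 1.5093536269933816
nut ((577.5878295898438, 86.33255004882812), (108.57923126220703, 31.166976928710938), 32.862823486328125)
```

View pics/crop3.png

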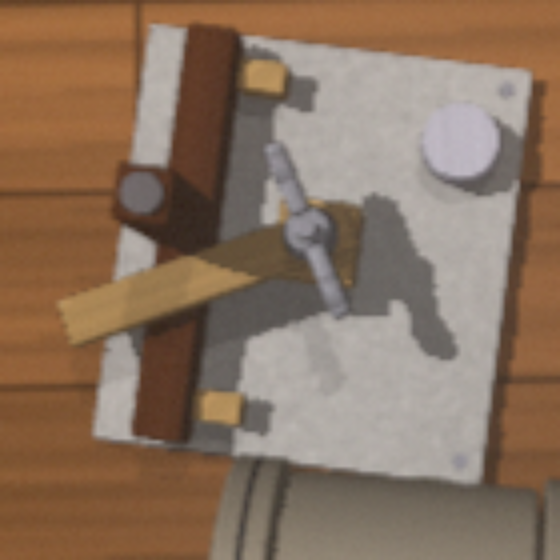

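The bar now lies across the rail up to the leg, with its end at crop (69,323) and its upper edge passing the leg's corner at (165,225). Now an exact angle, and the stroke geometry.

```bash
cat >> h.py <<'E'
S=np.array([577,86.5]);YAW=-.1425
J=np.array([[np.cos(YAW),np.sin(YAW)],[-np.sin(YAW),np.cos(YAW)]])
def arc(a0,a1,n,r,j0):
    for a in np.linspace(a0,a1,n):
        e=r*np.array([np.cos(a),np.sin(a)])-j0; print('%.2f x %.3f y %.3f'%(a,-e[0]/1000,e[1]/1000))
E
python3 - <<'E'
from h import *
c=cap('top')
e=ray(c,205+69/4,160+323/4,86)[:2]; d=e-S; print(e,np.hypot(*d),'hold',3.54-(np.arctan2(d[1],d[0])-YAW))
t=[ray(c,205+a/4,160+b/4,126)[:2] for a,b in((272,150),(341,310))];d=t[0]-t[1];print(t,np.hypot(*d),'jig wing ang',np.arctan2(d[1],d[0])-YAW)
p=env.get_state()['position'];j=J@(p[:2]-S);print(p,j)
arc(-2.05,-3.45,12,42,j)
E
```

```text
[526.33951183 235.20192674] 157.09471053408095 hold 1.4983514424706694
[array([623.81459663, 106.94712584]), array([529.02755385,  67.44160701])] 102.69016260135682 jig wing ang 0.5373892580928123
[394.03357636  16.36293765 204.48233765] [-171.15114361  -95.41072127]
-2.05 x -0.152 y 0.058
-2.18 x -0.147 y 0.061
-2.30 x -0.143 y 0.064
-2.43 x -0.139 y 0.068
-2.56 x -0.136 y 0.072
-2.69 x -0.133 y 0.077
-2.81 x -0.131 y 0.082
-2.94 x -0.130 y 0.087
-3.07 x -0.129 y 0.092
-3.20 x -0.129 y 0.098
-3.32 x -0.130 y 0.103
-3.45 x -0.131 y 0.108
```

The bar is at about 1.50 rad, so it is at its stop. Nut wings are at 0.54 and -2.60 rad in the jig frame. Next I come down behind the near wing.

drive_tool(
  deltas=[
    {"x": -0.04,"y": 0.013,"z": 0,"spin": 0,"gripper": 255},
    {"x": -0.08,"y": 0.026,"z": 0,"spin": 0,"gripper": 255},
    {"x": -0.12,"y": 0.039,"z": 0,"spin": 0,"gripper": 255},
    {"x": -0.15,"y": 0.049,"z": 0,"spin": 0,"gripper": 255},
    {"x": -0.166,"y": 0.054,"z": 0,"spin": 0,"gripper": 255},
    {"x": -0.166,"y": 0.054,"z": 0,"spin": 0,"gripper": 255},
    {"x": -0.166,"y": 0.054,"z": 0,"spin": 0,"gripper": 255},
    {"x": -0.166,"y": 0.054,"z": 0.03,"spin": 0,"gripper": 255},
    {"x": -0.166,"y": 0.054,"z": 0.06,"spin": 0,"gripper": 255},
    {"x": -0.166,"y": 0.054,"z": 0.085,"spin": 0,"gripper": 255},
    {"x": -0.166,"y": 0.054,"z": 0.104,"spin": 0,"gripper": 255},
    {"x": -0.166,"y": 0.054,"z": 0.104,"spin": 0,"gripper": 255},
    {"x": -0.166,"y": 0.054,"z": 0.104,"spin": 0,"gripper": 255},
  ],
)

```text
t: 8.7
position: [565.0, 46.2, 100.7]
tool_rot: [-0.0, 0.071, 0.998, -0.0]
contact_force: [-0.2, -0.3, -0.1]
gripper_width: -0.2
```

```bash
python3 - <<'E'
from h import *
s=env.get_state();p=s['position'];j=J@(p[:2]-S);print(p,j,s['contact_force'])
arc(-1.7,-3.45,15,42,j)
E
```

```text
[564.97764682  46.1780616  100.73987117] [ -6.17404538 -41.62063017] [-0.21618101 -0.28911285 -0.07058339]
-1.70 x -0.001 y -0.000
-1.82 x 0.004 y 0.001
-1.95 x 0.009 y 0.003
-2.08 x 0.014 y 0.005
-2.20 x 0.019 y 0.008
-2.33 x 0.023 y 0.011
-2.45 x 0.026 y 0.015
-2.58 x 0.029 y 0.019
-2.70 x 0.032 y 0.024
-2.83 x 0.034 y 0.029
-2.95 x 0.035 y 0.034
-3.08 x 0.036 y 0.039
-3.20 x 0.036 y 0.044
-3.33 x 0.035 y 0.049
-3.45 x 0.034 y 0.054
```

drive_tool(
  deltas=[
    {"x": 0.004,"y": 0.001,"z": 0,"spin": 0,"gripper": 255},
    {"x": 0.009,"y": 0.003,"z": 0,"spin": 0,"gripper": 255},
    {"x": 0.014,"y": 0.005,"z": 0,"spin": 0,"gripper": 255},
    {"x": 0.019,"y": 0.008,"z": 0,"spin": 0,"gripper": 255},
    {"x": 0.023,"y": 0.011,"z": 0,"spin": 0,"gripper": 255},
    {"x": 0.026,"y": 0.015,"z": 0,"spin": 0,"gripper": 255},
    {"x": 0.029,"y": 0.019,"z": 0,"spin": 0,"gripper": 255},
    {"x": 0.032,"y": 0.024,"z": 0,"spin": 0,"gripper": 255},
    {"x": 0.034,"y": 0.029,"z": 0,"spin": 0,"gripper": 255},
    {"x": 0.035,"y": 0.034,"z": 0,"spin": 0,"gripper": 255},
    {"x": 0.036,"y": 0.039,"z": 0,"spin": 0,"gripper": 255},
    {"x": 0.036,"y": 0.044,"z": 0,"spin": 0,"gripper": 255},
    {"x": 0.035,"y": 0.049,"z": 0,"spin": 0,"gripper": 255},
    {"x": 0.034,"y": 0.054,"z": 0,"spin": 0,"gripper": 255},
    {"x": 0.034,"y": 0.054,"z": 0,"spin": 0,"gripper": 255},
    {"x": 0.036,"y": 0.046,"z": 0,"spin": 0,"gripper": 255},
    {"x": 0.037,"y": 0.04,"z": -0.02,"spin": 0,"gripper": 255},
    {"x": 0.037,"y": 0.04,"z": -0.05,"spin": 0,"gripper": 255},
    {"x": 0.037,"y": 0.04,"z": -0.06,"spin": 0,"gripper": 255},
  ],
)

```text
t: 10.6
position: [536.1, 90.3, 163.6]
tool_rot: [0.002, 0.071, 0.997, 0.0]
contact_force: [0.2, -0.4, 0.1]
gripper_width: 0.1
```

```bash
cat >> h.py <<'E'
def nut(c,n=None):
    P=pts(c);Z=P[...,2];v,u=np.mgrid[:480,:640]
    d=(P[...,:2]-S);k=(np.hypot(d[...,0],d[...,1])<60)&(Z>99)&(Z<138)
    q=np.array([ray(c,b,a,124)[:2] for a,b in np.argwhere(k)],np.float32)-S
    rr=np.hypot(*q.T);o=q[rr>25];a=np.arctan2(o[:,1],o[:,0]);ang=np.angle(np.exp(2j*a).mean())/2-YAW
    print('nut pts',len(q),'wing ang mod pi %.3f'%ang,'top z',np.median(P[k][np.hypot(*(P[k][:,:2]-S).T)>25][:,2]))
    if n: cv2.imwrite('pics/%s.png'%n,cv2.resize(c['frame'][160:300,205:345,::-1],None,fx=4,fy=4))
E
python3 - <<'E'
from h import *
s=env.get_state();p=s['position'];j=J@(p[:2]-S);print(p,j,s['contact_force'])
nut(cap('top'),'crop4')
E
```

```text
[536.11763325  90.29276075 163.58173202] [-41.00662601  -2.0517233 ] [ 0.2071995  -0.37650351  0.11670381]
nut pts 1 wing ang mod pi -0.831 top z 124.23407603464152
```

View pics/crop4.png

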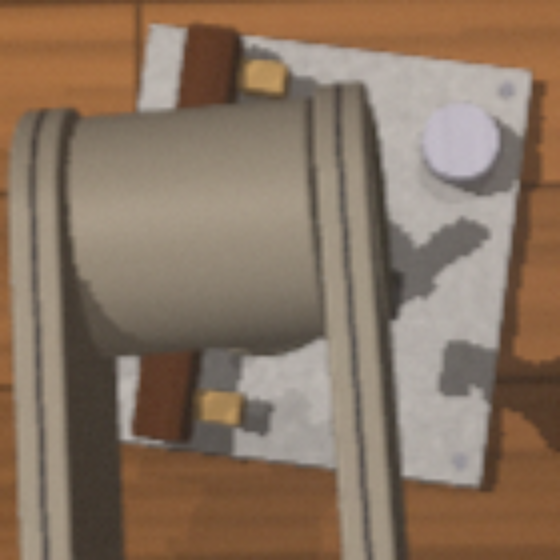

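The arm hides the nut here, but its shadow at (480,235) shows that the nut turned, to roughly -0.8 rad. I'll go over to the far side and make a full stroke; at least 4.3 rad remain, so the stop can't be reached yet.

drive_tool(
  deltas=[
    {"x": -0.03,"y": 0.003,"z": 0,"spin": 0,"gripper": 255},
    {"x": -0.06,"y": 0.006,"z": 0,"spin": 0,"gripper": 255},
    {"x": -0.082,"y": 0.008,"z": 0,"spin": 0,"gripper": 255},
    {"x": -0.082,"y": 0.008,"z": 0,"spin": 0,"gripper": 255},
    {"x": -0.082,"y": 0.008,"z": 0.02,"spin": 0,"gripper": 255},
    {"x": -0.082,"y": 0.008,"z": 0.04,"spin": 0,"gripper": 255},
    {"x": -0.082,"y": 0.008,"z": 0.063,"spin": 0,"gripper": 255},
    {"x": -0.082,"y": 0.008,"z": 0.063,"spin": 0,"gripper": 255},
    {"x": -0.082,"y": 0.008,"z": 0.063,"spin": 0,"gripper": 255},
  ],
)

```text
t: 11.55
position: [615.8, 87.0, 96.6]
tool_rot: [-0.001, 0.071, 0.997, -0.0]
contact_force: [-0.6, 0.6, 0.4]
gripper_width: 0.1
```

```bash
python3 - <<'E'
from h import *
s=env.get_state();p=s['position'];j=J@(p[:2]-S);print(p,j,s['contact_force'])
arc(0.15,-3.45,19,42,j)
E
```

```text
[615.79710854  87.00035002  96.59010336] [38.33280395  6.00517464] [-0.59324513  0.57551927  0.39545485]
0.15 x -0.003 y 0.000
-0.05 x -0.004 y -0.008
-0.25 x -0.002 y -0.016
-0.45 x 0.001 y -0.024
-0.65 x 0.005 y -0.031
-0.85 x 0.011 y -0.038
-1.05 x 0.017 y -0.042
-1.25 x 0.025 y -0.046
-1.45 x 0.033 y -0.048
-1.65 x 0.042 y -0.048
-1.85 x 0.050 y -0.046
-2.05 x 0.058 y -0.043
-2.25 x 0.065 y -0.039
-2.45 x 0.071 y -0.033
-2.65 x 0.075 y -0.026
-2.85 x 0.079 y -0.018
-3.05 x 0.080 y -0.010
-3.25 x 0.080 y -0.001
-3.45 x 0.078 y 0.007
```

drive_tool(
  deltas=[
    {"x": -0.002,"y": -0.008,"z": -0.002,"spin": 0,"gripper": 255},
    {"x": 0,"y": -0.016,"z": -0.003,"spin": 0,"gripper": 255},
    {"x": 0.002,"y": -0.024,"z": -0.003,"spin": 0,"gripper": 255},
    {"x": 0.006,"y": -0.031,"z": -0.003,"spin": 0,"gripper": 255},
    {"x": 0.012,"y": -0.038,"z": -0.003,"spin": 0,"gripper": 255},
    {"x": 0.018,"y": -0.042,"z": -0.003,"spin": 0,"gripper": 255},
    {"x": 0.026,"y": -0.046,"z": -0.003,"spin": 0,"gripper": 255},
    {"x": 0.034,"y": -0.048,"z": -0.003,"spin": 0,"gripper": 255},
    {"x": 0.043,"y": -0.048,"z": -0.003,"spin": 0,"gripper": 255},
    {"x": 0.051,"y": -0.046,"z": -0.003,"spin": 0,"gripper": 255},
    {"x": 0.059,"y": -0.043,"z": -0.003,"spin": 0,"gripper": 255},
    {"x": 0.066,"y": -0.039,"z": -0.003,"spin": 0,"gripper": 255},
    {"x": 0.072,"y": -0.033,"z": -0.003,"spin": 0,"gripper": 255},
    {"x": 0.076,"y": -0.026,"z": -0.003,"spin": 0,"gripper": 255},
    {"x": 0.08,"y": -0.018,"z": -0.003,"spin": 0,"gripper": 255},
    {"x": 0.081,"y": -0.01,"z": -0.003,"spin": 0,"gripper": 255},
    {"x": 0.081,"y": -0.001,"z": -0.003,"spin": 0,"gripper": 255},
    {"x": 0.079,"y": 0.007,"z": -0.003,"spin": 0,"gripper": 255},
    {"x": 0.079,"y": 0.007,"z": -0.003,"spin": 0,"gripper": 255},
  ],
)

```text
t: 13.45
position: [539.9, 106.5, 100.2]
tool_rot: [-0.0, 0.07, 0.998, 0.0]
contact_force: [0.5, -0.6, 0.6]
gripper_width: 0.3
```

drive_tool(
  deltas=[
    {"x": 0.002,"y": -0.01,"z": 0,"spin": 0,"gripper": 255},
    {"x": 0.002,"y": -0.015,"z": -0.02,"spin": 0,"gripper": 255},
    {"x": 0.01,"y": -0.03,"z": -0.06,"spin": 0,"gripper": 255},
    {"x": 0.05,"y": -0.05,"z": -0.1,"spin": 0,"gripper": 255},
    {"x": 0.09,"y": -0.09,"z": -0.1,"spin": 0,"gripper": 255},
    {"x": 0.13,"y": -0.12,"z": -0.1,"spin": 0,"gripper": 255},
    {"x": 0.13,"y": -0.12,"z": -0.1,"spin": 0,"gripper": 255},
    {"x": 0.13,"y": -0.12,"z": -0.1,"spin": 0,"gripper": 255},
  ],
)

```text
t: 14.25
position: [392.9, 3.4, 200.6]
tool_rot: [0.001, 0.072, 0.997, -0.0]
contact_force: [0.2, -0.5, 0.5]
gripper_width: -0.2
```

```bash
python3 - <<'E'
from h import *
s=env.get_state();p=s['position'];j=J@(p[:2]-S);print(p,j,s['contact_force'])
nut(cap('top'),'crop5')
E
```

```text
[392.87701542   3.38962239 200.55944447] [-170.45353462 -108.4167923 ] [ 0.18023631 -0.54747992  0.53310619]
nut pts 346 wing ang mod pi -0.812 top z 122.26061058932059
```

View pics/crop5.png

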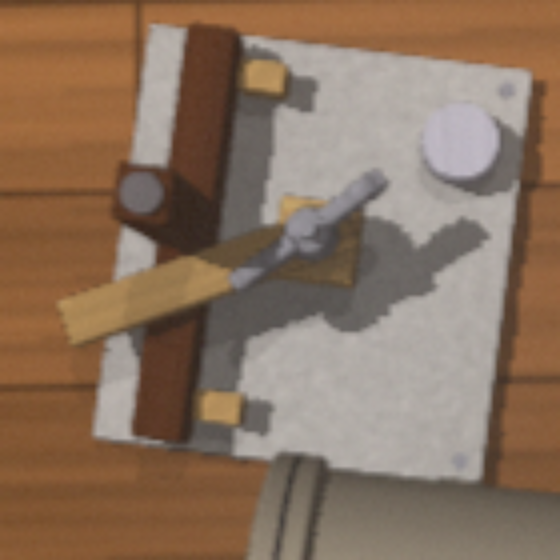

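The nut has made the full stroke: its wings now run from (375,183) to (240,280), at -0.81 rad, 4.5 rad turned in all. The bar is still against the leg. I'll estimate what remains from the height of the wing tips.

```bash
python3 - <<'E'
from h import *
L=[]
for i in range(4):
    c=cap('top');P=pts(c);d=(P[...,:2]-S)@J.T
    a=-.812;al=d@[np.cos(a),np.sin(a)];pe=d@[-np.sin(a),np.cos(a)]
    for lo,hi in((22,32),(32,42),(42,52),(-32,-22),(-42,-32),(-52,-42)):
        k=(al>lo)&(al<hi)&(abs(pe)<4)&(P[...,2]>99)
        L.append((lo,k.sum(),np.median(P[k][:,2]),np.percentile(P[k][:,2],80)))
L=np.array(L).reshape(4,6,4).mean(0);print(L.round(1))
E
```

```text
[[ 22.   16.2 121.1 123.2]
 [ 32.   15.  124.9 127.1]
 [ 42.   15.8 123.  125.9]
 [-32.   17.  121.2 123.1]
 [-42.   16.5 124.6 126.2]
 [-52.   17.  122.9 125.2]]
```

drive_tool(
  deltas=[
    {"x": -0.04,"y": 0.02,"z": 0,"spin": 0,"gripper": 255},
    {"x": -0.08,"y": 0.04,"z": 0,"spin": 0,"gripper": 255},
    {"x": -0.12,"y": 0.06,"z": 0,"spin": 0,"gripper": 255},
    {"x": -0.16,"y": 0.085,"z": 0,"spin": 0,"gripper": 255},
    {"x": -0.2,"y": 0.11,"z": 0,"spin": 0,"gripper": 255},
    {"x": -0.213,"y": 0.115,"z": 0,"spin": 0,"gripper": 255},
    {"x": -0.213,"y": 0.115,"z": 0,"spin": 0,"gripper": 255},
    {"x": -0.213,"y": 0.115,"z": 0.03,"spin": 0,"gripper": 255},
    {"x": -0.213,"y": 0.115,"z": 0.06,"spin": 0,"gripper": 255},
    {"x": -0.213,"y": 0.115,"z": 0.09,"spin": 0,"gripper": 255},
    {"x": -0.213,"y": 0.115,"z": 0.101,"spin": 0,"gripper": 255},
    {"x": -0.213,"y": 0.115,"z": 0.101,"spin": 0,"gripper": 255},
    {"x": -0.213,"y": 0.115,"z": 0.101,"spin": 0,"gripper": 255},
  ],
)

```text
t: 15.8
position: [621.7, 88.6, 100.7]
tool_rot: [0.001, 0.071, 0.997, 0.0]
contact_force: [-0.2, -0.2, -0.0]
gripper_width: 0.1
```

```bash
python3 - <<'E'
from h import *
s=env.get_state();p=s['position'];j=J@(p[:2]-S);print(p,j,s['contact_force'])
arc(0.15,-1.35,9,42,j)
E
```

```text
[621.69901424  88.55112197 100.65158971] [43.95465034  8.37840614] [-0.18611919 -0.1640099  -0.02856732]
0.15 x 0.002 y -0.002
-0.04 x 0.002 y -0.010
-0.23 x 0.003 y -0.018
-0.41 x 0.005 y -0.025
-0.60 x 0.009 y -0.032
-0.79 x 0.014 y -0.038
-0.97 x 0.020 y -0.043
-1.16 x 0.027 y -0.047
-1.35 x 0.035 y -0.049
```

drive_tool(
  deltas=[
    {"x": 0.002,"y": -0.01,"z": 0,"spin": 0,"gripper": 255},
    {"x": 0.003,"y": -0.018,"z": 0,"spin": 0,"gripper": 255},
    {"x": 0.005,"y": -0.025,"z": 0,"spin": 0,"gripper": 255},
    {"x": 0.009,"y": -0.032,"z": 0,"spin": 0,"gripper": 255},
    {"x": 0.014,"y": -0.038,"z": 0,"spin": 0,"gripper": 255},
    {"x": 0.02,"y": -0.043,"z": 0,"spin": 0,"gripper": 255},
    {"x": 0.027,"y": -0.047,"z": 0,"spin": 0,"gripper": 255},
    {"x": 0.035,"y": -0.049,"z": 0,"spin": 0,"gripper": 255},
    {"x": 0.035,"y": -0.049,"z": 0,"spin": 0,"gripper": 255},
  ],
)

```text
t: 16.7
position: [578.3, 44.8, 99.1]
tool_rot: [-0.001, 0.071, 0.997, -0.0]
contact_force: [-0.3, 0.2, -0.4]
gripper_width: -0.2
```

```bash
python3 - <<'E'
from h import *
s=env.get_state();p=s['position'];j=J@(p[:2]-S);print(p,j,np.arctan2(j[1],j[0]),s['contact_force'])
arc(-1.35,-3.45,13,42,j)
E
```

```text
[578.31813241  44.79809058  99.1167056 ] [  7.22720266 -41.0920219 ] -1.396698404523378 [-0.26406469  0.21791627 -0.39566784]
-1.35 x -0.002 y 0.000
-1.53 x 0.005 y -0.001
-1.70 x 0.013 y -0.001
-1.88 x 0.020 y 0.001
-2.05 x 0.027 y 0.004
-2.23 x 0.033 y 0.008
-2.40 x 0.038 y 0.013
-2.58 x 0.043 y 0.019
-2.75 x 0.046 y 0.025
-2.93 x 0.048 y 0.032
-3.10 x 0.049 y 0.039
-3.28 x 0.049 y 0.047
-3.45 x 0.047 y 0.054
```

Now in short chunks of about 8 mm, checking the force after each.

drive_tool(
  deltas=[
    {"x": 0.004,"y": 0,"z": 0,"spin": 0,"gripper": 255},
    {"x": 0.009,"y": 0,"z": 0,"spin": 0,"gripper": 255},
  ],
)

```text
t: 16.9
position: [570.7, 46.4, 99.3]
tool_rot: [0.0, 0.071, 0.997, 0.0]
contact_force: [2.2, 0.7, 0.4]
gripper_width: -0.1
```

drive_tool(
  deltas=[
    {"x": 0.004,"y": 0.001,"z": 0,"spin": 0,"gripper": 255},
    {"x": 0.008,"y": 0.002,"z": 0,"spin": 0,"gripper": 255},
  ],
)

```text
t: 17.1
position: [562.9, 49.5, 99.4]
tool_rot: [0.0, 0.071, 0.997, -0.0]
contact_force: [1.2, -1.0, 1.6]
gripper_width: -0.1
```

drive_tool(
  deltas=[
    {"x": 0.004,"y": 0,"z": 0,"spin": 0,"gripper": 255},
    {"x": 0.008,"y": 0.001,"z": 0,"spin": 0,"gripper": 255},
  ],
)

```text
t: 17.3
position: [555.0, 51.4, 99.4]
tool_rot: [0.0, 0.071, 0.997, -0.0]
contact_force: [1.2, -0.5, -0.4]
gripper_width: 0.3
```

drive_tool(
  deltas=[
    {"x": 0.003,"y": 0.002,"z": 0,"spin": 0,"gripper": 255},
    {"x": 0.007,"y": 0.004,"z": 0,"spin": 0,"gripper": 255},
  ],
)

```text
t: 17.5
position: [548.7, 56.5, 99.3]
tool_rot: [0.0, 0.071, 0.997, -0.0]
contact_force: [1.3, -2.2, -0.2]
gripper_width: -0.2
```

drive_tool(
  deltas=[
    {"x": 0.003,"y": 0.002,"z": 0,"spin": 0,"gripper": 255},
    {"x": 0.006,"y": 0.005,"z": 0,"spin": 0,"gripper": 255},
  ],
)

```text
t: 17.7
position: [543.3, 62.3, 99.2]
tool_rot: [-0.0, 0.071, 0.997, -0.0]
contact_force: [1.7, -0.6, -0.8]
gripper_width: 0.0
```

drive_tool(
  deltas=[
    {"x": 0.003,"y": 0.003,"z": 0,"spin": 0,"gripper": 255},
    {"x": 0.005,"y": 0.006,"z": 0,"spin": 0,"gripper": 255},
  ],
)

```text
t: 17.9
position: [539.2, 69.1, 99.2]
tool_rot: [-0.0, 0.071, 0.997, -0.0]
contact_force: [0.2, -2.2, -0.4]
gripper_width: -0.2
```

drive_tool(
  deltas=[
    {"x": 0.002,"y": 0.003,"z": 0,"spin": 0,"gripper": 255},
    {"x": 0.004,"y": 0.007,"z": 0,"spin": 0,"gripper": 255},
  ],
)

```text
t: 18.1
position: [536.4, 76.5, 99.2]
tool_rot: [-0.0, 0.071, 0.997, -0.0]
contact_force: [0.6, -2.6, -0.6]
gripper_width: 0.2
```

drive_tool(
  deltas=[
    {"x": 0.001,"y": 0.003,"z": 0,"spin": 0,"gripper": 255},
    {"x": 0.002,"y": 0.007,"z": 0,"spin": 0,"gripper": 255},
  ],
)

```text
t: 18.3
position: [535.5, 83.7, 99.2]
tool_rot: [-0.0, 0.071, 0.997, -0.0]
contact_force: [0.7, -2.7, -1.1]
gripper_width: 0.3
```

drive_tool(
  deltas=[
    {"x": 0.001,"y": 0.003,"z": 0,"spin": 0,"gripper": 255},
    {"x": 0.001,"y": 0.007,"z": 0,"spin": 0,"gripper": 255},
  ],
)

```text
t: 18.5
position: [535.4, 90.8, 99.2]
tool_rot: [-0.0, 0.071, 0.997, -0.0]
contact_force: [0.6, -1.7, -1.0]
gripper_width: 0.1
```

drive_tool(
  deltas=[
    {"x": 0,"y": 0.003,"z": 0,"spin": 0,"gripper": 255},
    {"x": 0,"y": 0.007,"z": 0,"spin": 0,"gripper": 255},
  ],
)

```text
t: 18.7
position: [536.5, 97.7, 99.2]
tool_rot: [-0.0, 0.071, 0.997, -0.0]
contact_force: [0.1, -1.6, -0.0]
gripper_width: -0.0
```

drive_tool(
  deltas=[
    {"x": -0.001,"y": 0.003,"z": 0,"spin": 0,"gripper": 255},
    {"x": -0.002,"y": 0.007,"z": 0,"spin": 0,"gripper": 255},
    {"x": -0.002,"y": 0.007,"z": 0,"spin": 0,"gripper": 255},
  ],
)

```text
t: 19.0
position: [539.7, 104.8, 99.2]
tool_rot: [-0.0, 0.071, 0.998, 0.0]
contact_force: [0.1, 0.0, -0.8]
gripper_width: 0.3
```

drive_tool(
  deltas=[
    {"x": 0.002,"y": -0.01,"z": 0,"spin": 0,"gripper": 255},
    {"x": 0.002,"y": -0.015,"z": -0.02,"spin": 0,"gripper": 255},
    {"x": 0.01,"y": -0.03,"z": -0.06,"spin": 0,"gripper": 255},
    {"x": 0.05,"y": -0.05,"z": -0.1,"spin": 0,"gripper": 255},
    {"x": 0.09,"y": -0.09,"z": -0.1,"spin": 0,"gripper": 255},
    {"x": 0.13,"y": -0.12,"z": -0.1,"spin": 0,"gripper": 255},
    {"x": 0.13,"y": -0.12,"z": -0.1,"spin": 0,"gripper": 255},
    {"x": 0.13,"y": -0.12,"z": -0.1,"spin": 0,"gripper": 255},
  ],
)

```text
t: 19.8
position: [392.8, 2.6, 199.6]
tool_rot: [0.001, 0.072, 0.997, -0.0]
contact_force: [0.2, -0.8, 0.3]
gripper_width: -0.0
```

```bash
cat >> h.py <<'E'
def hgt(a,n=4):
    L=[]
    for i in range(n):
        c=cap('top');P=pts(c);d=(P[...,:2]-S)@J.T
        al=d@[np.cos(a),np.sin(a)];pe=d@[-np.sin(a),np.cos(a)]
        for lo,hi in((22,32),(32,42),(42,52),(-32,-22),(-42,-32),(-52,-42)):
            k=(al>lo)&(al<hi)&(abs(pe)<4)&(P[...,2]>96)
            L.append((lo,k.sum(),np.median(P[k][:,2]),np.percentile(P[k][:,2],80)))
    print(np.array(L).reshape(n,6,4).mean(0).round(1))
    return c
E
python3 - <<'E'
from h import *
s=env.get_state();p=s['position'];j=J@(p[:2]-S);print(p,j,s['contact_force'])
nut(cap('top'));hgt(-.81)
E
```

```text
[392.75516365   2.59109614 199.58658347] [-170.46074603 -109.22452989] [ 0.18428758 -0.82103378  0.31022184]
nut pts 335 wing ang mod pi -0.775 top z 118.99992366566076
[[ 22.   17.5 117.9 120.1]
 [ 32.   18.  120.1 123. ]
 [ 42.   16.2 118.9 122.2]
 [-32.   14.2 119.5 120.9]
 [-42.   15.  121.2 123.5]
 [-52.   14.2 120.  121.8]]
```

Height fell by the expected ~3 mm, so 7.6 rad are turned in all and at most 3.1 remain. On the next stroke I check force from first contact.

drive_tool(
  deltas=[
    {"x": -0.04,"y": 0.02,"z": 0,"spin": 0,"gripper": 255},
    {"x": -0.08,"y": 0.04,"z": 0,"spin": 0,"gripper": 255},
    {"x": -0.12,"y": 0.06,"z": 0,"spin": 0,"gripper": 255},
    {"x": -0.16,"y": 0.085,"z": 0,"spin": 0,"gripper": 255},
    {"x": -0.2,"y": 0.11,"z": 0,"spin": 0,"gripper": 255},
    {"x": -0.212,"y": 0.115,"z": 0,"spin": 0,"gripper": 255},
    {"x": -0.212,"y": 0.115,"z": 0,"spin": 0,"gripper": 255},
    {"x": -0.212,"y": 0.115,"z": 0.03,"spin": 0,"gripper": 255},
    {"x": -0.212,"y": 0.115,"z": 0.06,"spin": 0,"gripper": 255},
    {"x": -0.212,"y": 0.115,"z": 0.09,"spin": 0,"gripper": 255},
    {"x": -0.212,"y": 0.115,"z": 0.1,"spin": 0,"gripper": 255},
    {"x": -0.212,"y": 0.115,"z": 0.1,"spin": 0,"gripper": 255},
    {"x": -0.212,"y": 0.115,"z": 0.1,"spin": 0,"gripper": 255},
  ],
)

```text
t: 21.35
position: [620.7, 87.7, 100.8]
tool_rot: [0.001, 0.071, 0.997, 0.0]
contact_force: [0.3, -1.0, 0.1]
gripper_width: 0.0
```

drive_tool(
  deltas=[
    {"x": 0.001,"y": -0.006,"z": 0,"spin": 0,"gripper": 255},
    {"x": 0.001,"y": -0.01,"z": 0,"spin": 0,"gripper": 255},
    {"x": 0.001,"y": -0.014,"z": 0,"spin": 0,"gripper": 255},
  ],
)

```text
t: 21.65
position: [617.7, 73.4, 100.6]
tool_rot: [0.001, 0.071, 0.997, 0.0]
contact_force: [0.2, 0.2, 0.1]
gripper_width: 0.3
```

drive_tool(
  deltas=[
    {"x": 0.001,"y": -0.004,"z": 0,"spin": 0,"gripper": 255},
    {"x": 0.002,"y": -0.007,"z": 0,"spin": 0,"gripper": 255},
  ],
)

```text
t: 21.85
position: [614.3, 67.0, 99.7]
tool_rot: [0.0, 0.071, 0.997, 0.0]
contact_force: [0.8, 1.5, 0.3]
gripper_width: -0.1
```

drive_tool(
  deltas=[
    {"x": 0.001,"y": -0.003,"z": 0,"spin": 0,"gripper": 255},
    {"x": 0.003,"y": -0.006,"z": 0,"spin": 0,"gripper": 255},
  ],
)

```text
t: 22.05
position: [610.2, 61.6, 99.3]
tool_rot: [0.0, 0.071, 0.997, 0.0]
contact_force: [0.4, 1.0, -0.2]
gripper_width: 0.1
```

drive_tool(
  deltas=[
    {"x": 0.002,"y": -0.003,"z": 0,"spin": 0,"gripper": 255},
    {"x": 0.004,"y": -0.006,"z": 0,"spin": 0,"gripper": 255},
  ],
)

```text
t: 22.25
position: [605.2, 56.3, 99.2]
tool_rot: [-0.0, 0.071, 0.997, 0.0]
contact_force: [0.5, 0.4, 0.3]
gripper_width: -0.2
```

drive_tool(
  deltas=[
    {"x": 0.002,"y": -0.003,"z": 0,"spin": 0,"gripper": 255},
    {"x": 0.005,"y": -0.006,"z": 0,"spin": 0,"gripper": 255},
  ],
)

```text
t: 22.45
position: [599.5, 50.9, 99.3]
tool_rot: [0.0, 0.071, 0.997, -0.0]
contact_force: [1.0, 1.2, -0.9]
gripper_width: -0.6
```

drive_tool(
  deltas=[
    {"x": 0.003,"y": -0.002,"z": 0,"spin": 0,"gripper": 255},
    {"x": 0.006,"y": -0.005,"z": 0,"spin": 0,"gripper": 255},
  ],
)

```text
t: 22.65
position: [592.8, 46.9, 99.3]
tool_rot: [0.0, 0.071, 0.997, -0.0]
contact_force: [2.2, 1.0, -1.3]
gripper_width: -0.2
```

drive_tool(
  deltas=[
    {"x": 0.003,"y": -0.001,"z": 0,"spin": 0,"gripper": 255},
    {"x": 0.006,"y": -0.002,"z": 0,"spin": 0,"gripper": 255},
  ],
)

```text
t: 22.85
position: [586.8, 45.9, 99.4]
tool_rot: [0.0, 0.071, 0.997, 0.0]
contact_force: [7.7, 2.3, -2.4]
gripper_width: 0.3
```

drive_tool(
  deltas=[
    {"x": 0.004,"y": -0.001,"z": 0,"spin": 0,"gripper": 255},
    {"x": 0.007,"y": -0.001,"z": 0,"spin": 0,"gripper": 255},
  ],
)

```text
t: 23.05
position: [584.7, 46.2, 100.9]
tool_rot: [0.006, 0.071, 0.997, 0.001]
contact_force: [31.4, 2.6, -16.4]
gripper_width: 0.5
```

Force jumped to 31 N and the finger stalled: the nut has reached its stop. Backing off, lifting clear and checking.

drive_tool(
  deltas=[
    {"x": -0.01,"y": 0,"z": 0,"spin": 0,"gripper": 255},
    {"x": -0.022,"y": -0.004,"z": 0,"spin": 0,"gripper": 255},
    {"x": -0.025,"y": -0.01,"z": -0.01,"spin": 0,"gripper": 255},
    {"x": -0.025,"y": -0.015,"z": -0.05,"spin": 0,"gripper": 255},
    {"x": -0.01,"y": -0.05,"z": -0.1,"spin": 0,"gripper": 255},
    {"x": 0.03,"y": -0.08,"z": -0.12,"spin": 0,"gripper": 255},
    {"x": 0.07,"y": -0.1,"z": -0.12,"spin": 0,"gripper": 255},
    {"x": 0.11,"y": -0.11,"z": -0.12,"spin": 0,"gripper": 255},
    {"x": 0.15,"y": -0.12,"z": -0.12,"spin": 0,"gripper": 255},
    {"x": 0.18,"y": -0.12,"z": -0.12,"spin": 0,"gripper": 255},
    {"x": 0.18,"y": -0.12,"z": -0.12,"spin": 0,"gripper": 255},
    {"x": 0.18,"y": -0.12,"z": -0.12,"spin": 0,"gripper": 255},
  ],
)

```text
t: 24.25
position: [384.5, -47.7, 220.2]
tool_rot: [0.001, 0.071, 0.997, -0.0]
contact_force: [0.3, 0.2, 0.1]
gripper_width: 0.4
```

```bash
python3 - <<'E'
from h import *
s=env.get_state();print(s['t'],s['position'],s['contact_force'])
nut(cap('top'),'crop6');hgt(-1.58)
E
```

```text
24.25 [384.48846199 -47.65784396 220.1507551 ] [0.26147076 0.20146711 0.11483081]
nut pts 319 wing ang mod pi 1.566 top z 119.07199795954607
[[ 22.   13.5 117.2 119.1]
 [ 32.   15.2 120.8 123. ]
 [ 42.   16.  118.2 121.5]
 [-32.   14.2 117.8 119.3]
 [-42.   14.5 120.4 122.8]
 [-52.   12.  120.  121.7]]
```

View pics/crop6.png

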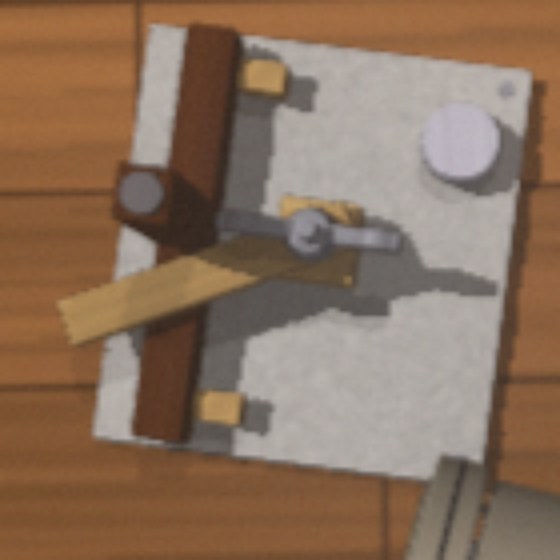

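```bash
python3 -c "
from workcell import env
print(env.sign_off())"
```

```text
the job is handed in; nothing more can be done
None
```

I pushed the bar against the leg and wound the wing nut down to its stop, then handed the job in at about 24.5 s of the 62 s allowed. The sign-off gives no verdict.

- **Bar:** I pushed it round with the shut fingertips until the force rose to about 27 N. Measured afterwards from its end point and the stud, it sits at 1.50 rad. A line fit gave 1.43, just above the 1.42 limit, but leg pixels got into that mask, so I set it aside. It still lies against the leg in the last picture.
- **Nut:** I turned it about 8.4 rad in four one-sided strokes, never taking it between the fingers. The last stroke stalled with a 31 N push, against the 1–3 N of free turning. The final wing angle is -1.58 rad in the jig frame.
- **Height check:** The measured wing tops were 118–123 mm against the 122 mm expected fully down. Depth noise makes this check good only to about 2 mm, and height did not visibly fall over the last 0.8 rad. The force stall is therefore the main evidence that the nut is fully down.
- **Other objects:** I steered clear of the tin, bottle, screwdriver and offcut. The tin is in the same place in the last picture; I did not re-measure the other three. The arm ended clear of everything, with about 0 N on the tool.

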